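Lay the reference tile in the light meter and shut its cover

ROBOT

A 6-joint arm with a two-finger parallel gripper is mounted at the origin on the work surface. World frame = base frame: x ahead of the robot, y to its left, z up, the work surface at z = 0. Lengths are in m, angles in rad, forces in N, time in s.
With the tool pointing down it reaches from about 0.225 to 0.875 m from the base axis. Payload 3.4 kg.
Tool frame: the origin (TCP) lies between the finger pads; the fingertips stand 11 mm ahead of it and the grasp point (between the pads) lies 8 mm behind it; z points along the fingers, y is the line along which they close (so a half turn about z gives the same grasp; the last joint's range is limited). The gripper opens to 85 mm and grips with 20 to 120 N. Pads are 22 mm wide; open, the fingers measure 114 mm over their backs; the gripper's body (76 mm by 85 mm) begins 54 mm behind the grasp point. The pads swing forward as they close: fully open they stand 13 mm farther back than shut.
Start: joints at [-1.411, 0.276, 1.505, -0, 1.361, -0.121], TCP at [0.159, -0.553, 0.242] pointing down, gripper open.
Joint ranges: [-2.89, 2.89], [-0.75, 2.08], [0.22, 2.7], [-1.18, 4.32], [0.11, 2.71], [-2.7, 2.7]. Speed limits (rad/s): [2.57, 2.57, 3.14, 3.14, 3.14, 3.14].

INTERFACE

Orientations are given as a unit quaternion [w, x, y, z].
In Python, from rig import sensors, eyes, manip gives the robot as it stands.
- The arm moves only by the tool drive_tool, never from a script. Its argument "deltas" is a list of rows, each an object with "linear": the shift along the world's x, y, z in mm, a list of three; "twist": the turn about the world's z in degrees; "claw": the opening, from 0 (shut) to 1 (fully open). In form: [{"linear": [tx, ty, tz], "twist": twist, "claw": claw}, ...]. A call has 1 to 12 rows; each row is the pose to reach, as a shift and turn from the pose commanded when the call began; what a row does not reach only later rows make up. A row lasts 1/12 s, in which the tool goes at most 41.7 mm and 7.16 degrees, less where a joint would pass 70% of its speed; a pose out of reach is approached as far as the arm can. A call with a gripper value outside its range is refused whole. The fingers move at their own pace and stop on an object; "squeeze" is the grip in N (left out, the last holds). Time passes only in rows, so rows that repeat a pose let the fingers close. It gives the time, the measured TCP pose, the force, the opening and the grip force at its end, in the units of the state.
- sensors.get_state(): the state, without advancing time (a new reading comes with each control period).
- eyes.get_image(name): name is "side" or "top" or "wrist"; returns the picture (480x640x3 uint8, red, green, blue); there is no depth.
- eyes.camera_model(name): a dict with "intrinsics" (3x3 intrinsics, pixels), "dist" ([k1, k2, p1, p2, k3] as OpenCV has them; the pictures are not rectified), "R" (3x3) and "t" (3): a world point X has camera coordinates R X + t. Camera axes: x right, y down, z forward; pixel columns grow to the right and rows downward; lengths in m; the calibration is good to about 2 mm. A picture is of the moment at which its call begins: read the wrist's pose just before it. camera_model takes no time and is no camera call; for the wrist camera it gives the pose at the moment of the call.
- manip.sign_off(): hands the job in; it is judged then, once.
The state is a dict: "clock": time; "qpos": joint angles; "qd": joint speeds; "effort": joint torques, N m; "position": TCP position; "ee_rot": TCP orientation; "contact_force": force on the tool from outside, world axes, zero at the start; "moment": the same for the moment, N m; "width": finger opening in m; "gripper_force": force on a finger pad.
Only numpy, scipy, OpenCV 4.12 (cv2) and the standard library are available. Lean on these libraries where they do the work, as an engineer would, in place of code of your own. Each camera call takes 0.05 s, during which the arm holds its last target. There are 200 camera calls.

TASK

The square reference tile is standing on edge in the tray of the light meter. Push it over with the fingertips so that it lies flat in the tray with its white face up, then push the open cover over until it is fully shut. Do not pick up or lift the tile, leave everything else on the bench where it stands, and finish with the hand clear.

Things in the scene. Friction and masses are not known exactly. Their poses are not given: they have to be found in the camera images.
- meter: Light meter, fixed: a low pale-grey housing 150 (its x) x 130 (its y) x 57 mm high with an open white-walled tray on top. Origin: centre of its underside on the bench, z up. Tray floor 22 mm above the bench, walls 5 mm thick, rim at 57 mm, inside 140 (x) x 120 (y) mm. The cover is hinged along the rim on its +x side.
- tray_floor (a point): Centre of the tray's floor, 22 mm above the bench.
- cover (a joint): Cover angle (rad): 0 shut flat on the rim, 1.57 upright, 1.95 the stop, leaning back. Starts at 1.7 to 1.88. White panel 150 mm from hinge to free edge, 130 mm wide, 6 mm thick, 150 g. Damped hinge with light friction: it stays where left above about 1.2 rad; pushed below about 1.1 it sinks shut by its weight in a few seconds. Under 2 N moves it.
- cover_hinge (a point): Middle of the cover's hinge line: on the meter at x = +75 mm, y = 0, 57 mm above the bench. The hinge line runs along the meter's y; the point turns with the cover.
- cover_edge (a point): Middle of the cover's free edge, 150 mm from the hinge.
- tile: Reference tile 75 x 75 x 18 mm, about 0.2 kg: white face on its -x side, plain black back on +x. Origin: centre of the edge it starts on; x through the thickness, y along the width, z to its top edge. Stands on the tray floor near the wall opposite the hinge, white face to that wall, square with the meter within 0.1 rad. Pushed near its top towards the hinge it tips rather than slides.
- tile_center (a point): Centre of the reference tile.
- stage: Round blue-green metal stage 170 mm across, top 32 mm above the bench, fixed; origin under its centre. Not part of the work.
- small_tile: Smaller tile of the same make, 50 x 50 x 18 mm, standing on edge on the round stage; origin: centre of its lower edge. Leave it standing.
- puck: White disc 48 mm across, 18 mm high, lying on the round stage; origin: centre of its underside. Leave alone.
- cap: White plastic cap 32 mm across, 26 mm high, on the bench beside the meter; origin: centre of its underside. Leave alone.
- marker: Marker 120 mm long, 14 mm thick, lying on the bench beside the meter; origin: under its middle. Leave alone.
- beaker: Glass beaker 64 mm across, 80 mm high, at the back of the bench; origin: centre of its underside. Leave alone.
- mouse: Computer mouse 105 x 60 x 35 mm towards the left side of the bench; origin: under its middle. Leave alone.
- jar: Small amber jar 48 mm across, 60 mm high, towards the right side of the bench; origin: centre of its underside. Leave alone.
There are look-alikes about, which are no part of the job. What is shaped like the tile but blue or turquoise is not meant.

How it is judged:
On the way, in this order (a step that is already met when the one before it is completed fails the run):
1. the tile lies flat in the tray, white face up (angle between tile's own x axis and vertical above 2.99 rad and horizontal distance between tile_center and tray_floor below 0.05 m and z of tile_center in the frame of meter below 0.037 m), for 0.2 s.
2. the cover is shut (value of joint cover below 0.05 rad), for 0.2 s.
At the end, for the whole second after the job is handed in: The tile lies on the tray floor within 8 degrees of flat, white face up, its centre within 50 mm of the tray's centre, at rest; the cover is shut to within 0.05 rad (all of step 1 and value of joint cover below 0.05 rad and linear speed of tile below 0.02 m/s and not (velocity of joint cover below -0.05 rad/s)); the robot touches nothing.
It fails at once if the tile was lifted off the tray (z of tile_center in the frame of meter above 0.072 m).
It fails at once if one of the seven loose bystanders (small tile, puck, cap, marker, beaker, mouse, jar) was displaced by more than 20 mm (distance of any of small_tile, puck, cap, marker, beaker, mouse, jar from where it was at the start of the episode above 0.02 m).
It fails at once if the small tile, beaker or jar was knocked over (angle between any of small_tile, beaker, jar's own z axis and vertical above 0.5 rad).
It also fails if it takes over 48 s, if anything falls off the work surface, if the arm or the gripper's body presses on something with over 40 N, if the wrist force passes 120 N, or if a joint passes its speed limit or range.

## Working session

There is one attempt and no reset: what is moved stays moved. The work goes in short steps, Python scripts to look and compute and a tool call to move; the robot and the scene stay as the last step left them, time stands still between calls to the robot, and variables do not carry over. Pictures are saved under pics/ and viewed, at most 10 in all, crops included, and the job is handed in when it is done.

Besides the shell and the picture viewer there is one more tool, called after "Request:" as name([rows], argument=value, ...), one row to a line, values as JSON. drive_tool: Moves the arm, as the interface text tells. Its arguments: {"type":"object","properties":{"deltas":{"type":"array","items":{"type":"object","properties":{"linear":{"type":"array","items":{"type":"number"}},"twist":{"type":"number"},"claw":{"type":"number"}}}},"squeeze":{"type":"number"}},"required":["deltas"]}

```bash
mkdir -p pics
python3 - <<'E'
from rig import sensors, eyes
import cv2, numpy as np
for n in ("side","top"):
    im=eyes.get_image(n); cv2.imwrite(f"pics/{n}0.png",im[:,:,::-1]); m=eyes.camera_model(n)
    R=np.array(m["R"]);print(n,np.round(m["intrinsics"],1).tolist(),np.round(m["dist"],3),"C",np.round(-R.T@np.array(m["t"]),3),R.round(2).tolist())
print(sensors.get_state())
E
```

```text
side [[462.1, 0.0, 325.5], [0.0, 462.1, 237.2], [0.0, 0.0, 1.0]] [-0.046  0.     0.     0.     0.   ] C [ 0.173 -0.52   0.822] [[0.85, -0.53, 0.02], [-0.39, -0.64, -0.66], [0.36, 0.55, -0.75]]
top [[449.4, 0.0, 323.2], [0.0, 449.4, 236.7], [0.0, 0.0, 1.0]] [0.038 0.    0.    0.    0.   ] C [0.332 0.03  1.048] [[0.02, -1.0, 0.01], [-0.98, -0.03, -0.19], [0.19, -0.01, -0.98]]
{'clock': 0.1, 'qpos': array([-1.41096933e+00,  2.76542910e-01,  1.50599692e+00,  3.80612534e-07,
        1.36072562e+00, -1.20985942e-01]), 'qd': array([ 6.90187762e-05, -1.10785751e-03, -2.41895469e-03, -6.04566779e-04,
        1.15760519e-03,  4.68304492e-04]), 'effort': array([ 1.27304695e-03, -4.17698979e+01, -2.46405047e+01, -2.67325195e-04,
        5.77625455e-03,  6.45958806e-06]), 'position': array([ 0.15928341, -0.55202392,  0.24152368]), 'ee_rot': array([-8.36246840e-04,  9.90158853e-01,  1.39945509e-01, -1.60562741e-05]), 'contact_force': array([ 0.721455  ,  0.66014264, -0.39937223]), 'moment': array([-0.01415989, -0.02015476,  0.0220348 ]), 'gripper_force': 0.0, 'width': 0.08549500305453485}
```

View pics/side0.png

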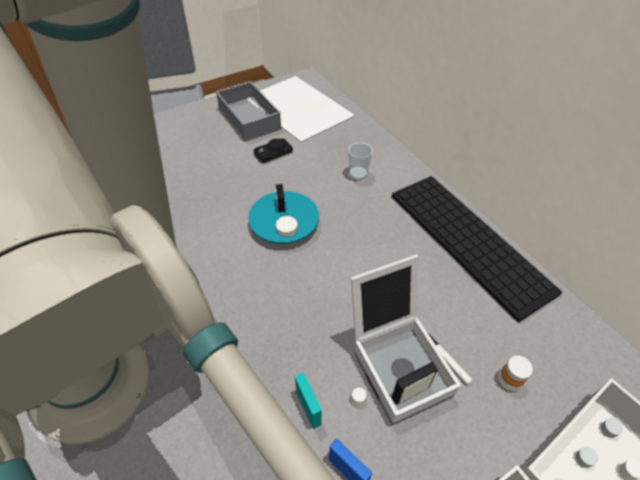

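View pics/top0.png

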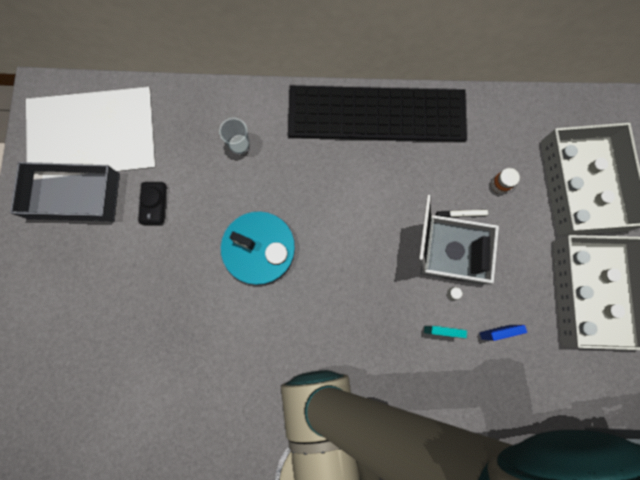

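The meter is at about (460,250) in top and (405,365) in side. The cover stands on its left (+y) side and the tile is near its right wall at about (480,255) in top. Next: zoomed crops.

Run:
```python
import cv2, numpy as np
a=cv2.imread("pics/top0.png")[190:310,400:520]; b=cv2.imread("pics/side0.png")[250:430,340:480]
a=cv2.resize(a,(480,480),interpolation=cv2.INTER_CUBIC) ; 
cv2.imwrite("pics/ca.png",cv2.resize(a,(600,600),interpolation=cv2.INTER_CUBIC)); cv2.imwrite("pics/cb.png",cv2.resize(b,(467,600),interpolation=cv2.INTER_CUBIC))
```

```text
(no output)
```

View pics/ca.png

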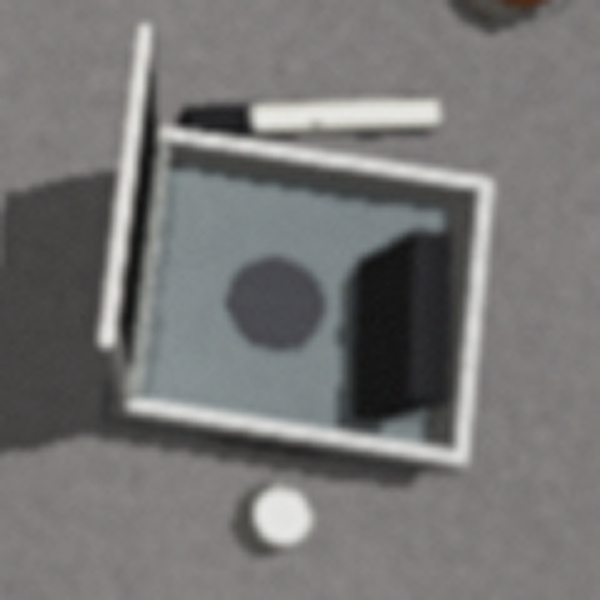

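View pics/cb.png

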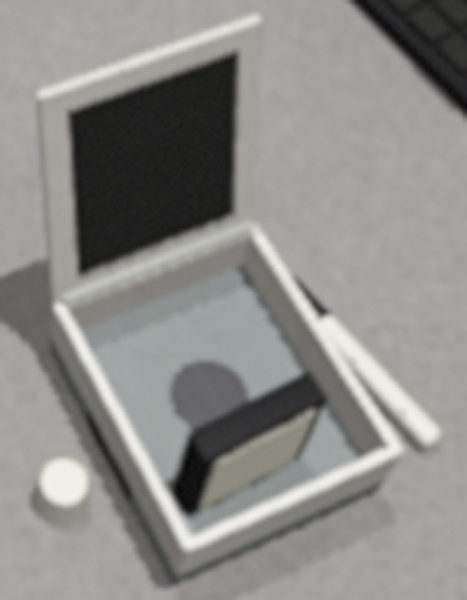

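Top crop (5×, offset 400,190) shows rim corners at (160,127), (493,178), (468,463), (127,408). The tile's top edge is the strip x 410–450, y 232–412, and the cover's free edge runs (145,25)–(105,345). Side crop (3.33×, offset 340,250) shows the tile's top edge from (193,440)/(205,460) to (305,372)/(325,395), and the cover edge (42,95)–(258,17).

```bash
cat > geo.py <<'E'
from rig import sensors, eyes
import cv2, numpy as np
def ray(n,p):
    m=eyes.camera_model(n);R=np.array(m["R"]);K=np.array(m["intrinsics"])
    q=cv2.undistortPoints(np.array([[p]],float),K,np.array(m["dist"],float))[0,0]
    return -R.T@np.array(m["t"]), R.T@np.array([q[0],q[1],1.])
def plane(n,p,z):
    c,d=ray(n,p); return c+d*(z-c[2])/d[2]
def tri(p,q):
    c,d=ray("top",p);e,f=ray("side",q)
    s=np.linalg.lstsq(np.c_[d,-f],e-c,rcond=None)[0];A=c+d*s[0];B=e+f*s[1]
    return (A+B)/2,np.linalg.norm(A-B)
T=lambda x,y:(400+x/5-.4,190+y/5-.4)
S=lambda x,y:(340+x/3.333-.35,250+y/3.333-.35)
E
python3 - <<'E'
from geo import *
np.set_printoptions(precision=4,suppress=True)
r=[plane("top",T(*p),.057) for p in [(160,127),(493,178),(468,463),(127,408)]]
s=[plane("side",S(*p),.057) for p in [(253,225),(403,450),(185,547),(57,300)]]
print("rim top",np.array(r));print("rim side",np.array(s))
for k in (r,s): print([round(np.linalg.norm(k[i]-k[(i+1)%4]),4) for i in range(4)],np.mean(k,0))
for nm,a,b in [("tileHL",(410,411),(193,440)),("tileHR",(415,232),(305,372)),("tileFL",(447,408),(205,460)),("tileFR",(450,232),(325,395)),("covR",(145,25),(258,17)),("covL",(105,345),(42,95))]:
    print(nm,*tri(T(*a),S(*b)),plane("top",T(*a),.097),plane("side",S(*b),.097))
E
```

```text
rim top [[ 0.5796 -0.22    0.057 ]
 [ 0.5597 -0.369   0.057 ]
 [ 0.4309 -0.3517  0.057 ]
 [ 0.4512 -0.2026  0.057 ]]
rim side [[ 0.5807 -0.219   0.057 ]
 [ 0.5616 -0.3673  0.057 ]
 [ 0.4331 -0.3477  0.057 ]
 [ 0.4564 -0.2     0.057 ]]
[np.float64(0.1504), np.float64(0.1299), np.float64(0.1504), np.float64(0.1296)] [ 0.5054 -0.2858  0.057 ]
[np.float64(0.1496), np.float64(0.13), np.float64(0.1496), np.float64(0.1258)] [ 0.5079 -0.2835  0.057 ]
tileHL [ 0.4519 -0.3148  0.0966] 0.0074781448725372065 [ 0.4484 -0.3129  0.097 ] [ 0.4554 -0.3161  0.097 ]
tileHR [ 0.5256 -0.3177  0.0993] 0.0003846721665176554 [ 0.5259 -0.3184  0.097 ] [ 0.5269 -0.3171  0.097 ]
tileFL [ 0.4511 -0.3279  0.1007] 0.0032073534081689266 [ 0.4501 -0.3286  0.097 ] [ 0.4541 -0.3274  0.097 ]
tileFR [ 0.5261 -0.3327  0.0991] 0.0005042308423200282 [ 0.5263 -0.3334  0.097 ] [ 0.5273 -0.3323  0.097 ]
covR [ 0.5849 -0.1788  0.2021] 0.00136713361155672 [ 0.6155 -0.2043  0.097 ] [ 0.6555 -0.1212  0.097 ]
covL [ 0.4593 -0.1616  0.2015] 0.0033027498805223462 [ 0.4732 -0.1844  0.097 ] [ 0.5094 -0.1018  0.097 ]
```

The rim comes out at 150 × 130 mm and the tile's top edge at 75 × 15 mm at z≈0.098. Both match the given sizes. The meter centre is (0.506,-0.285) with its +x axis along (0.134,0.991), and the cover is at about 1.84 rad. Now moving behind the tile with the fingers shut.

Request:
drive_tool([
  {"linear":[32,16,0],"twist":-3,"claw":0},
  {"linear":[65,33,0],"twist":-6,"claw":0},
  {"linear":[98,50,0],"twist":-9,"claw":0},
  {"linear":[131,66,0],"twist":-12,"claw":0},
  {"linear":[164,82,-5],"twist":-15,"claw":0},
  {"linear":[197,98,-10],"twist":-18,"claw":0},
  {"linear":[230,114,-20],"twist":-21,"claw":0},
  {"linear":[262,130,-30],"twist":-24,"claw":0},
  {"linear":[295,146,-35],"twist":-24,"claw":0},
  {"linear":[328,162,-40],"twist":-24,"claw":0},
  {"linear":[328,162,-40],"twist":-24,"claw":0},
  {"linear":[328,162,-40],"twist":-24,"claw":0},
])

```text
clock: 1.1
position: [0.4885, -0.389, 0.2011]
ee_rot: [-0.001, 0.998, -0.067, -0.001]
contact_force: [-0.3, -0.3, 0.2]
width: 0.0001
gripper_force: 0.0
```

Request:
drive_tool([
  {"linear":[0,0,-25],"twist":0,"claw":0},
  {"linear":[0,0,-50],"twist":0,"claw":0},
  {"linear":[0,0,-75],"twist":0,"claw":0},
  {"linear":[0,0,-95],"twist":0,"claw":0},
  {"linear":[0,0,-112],"twist":0,"claw":0},
  {"linear":[0,0,-112],"twist":0,"claw":0},
  {"linear":[0,0,-112],"twist":0,"claw":0},
])

```text
clock: 1.68
position: [0.4858, -0.3909, 0.0898]
ee_rot: [-0.001, 0.998, -0.07, -0.001]
contact_force: [0.5, 0.7, -0.0]
width: -0.0
gripper_force: 0.0
```

Run:
```python
from rig import eyes
import cv2
b=eyes.get_image("side")[:,:,::-1][230:450,320:500]; cv2.imwrite("pics/s1.png",cv2.resize(b,None,fx=2.5,fy=2.5))
```

```text
(no output)
```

View pics/s1.png

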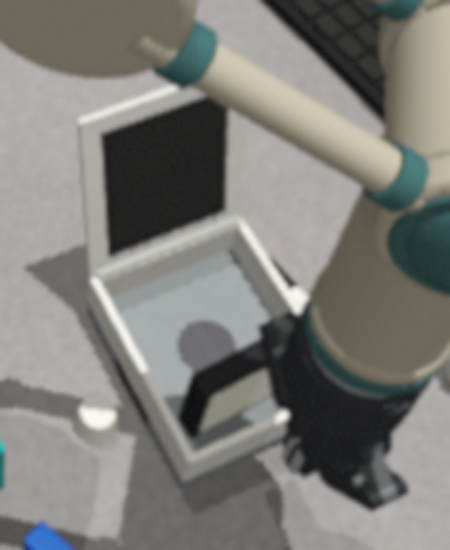

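The hand is behind the tile with the fingers above the rim, at about (285,360), and nothing has been touched. Pushing slowly.

Request:
drive_tool([
  {"linear":[1,10,0],"twist":0,"claw":0},
  {"linear":[1,20,0],"twist":0,"claw":0},
  {"linear":[2,27,0],"twist":0,"claw":0},
  {"linear":[2,33,0],"twist":0,"claw":0},
  {"linear":[3,38,0],"twist":0,"claw":0},
  {"linear":[3,43,0],"twist":0,"claw":0},
  {"linear":[4,48,0],"twist":0,"claw":0},
  {"linear":[4,53,0],"twist":0,"claw":0},
  {"linear":[4,58,0],"twist":0,"claw":0},
  {"linear":[5,63,0],"twist":0,"claw":0},
  {"linear":[5,68,0],"twist":0,"claw":0},
  {"linear":[6,73,0],"twist":0,"claw":0},
])

```text
clock: 2.73
position: [0.4932, -0.317, 0.0902]
ee_rot: [-0.0, 0.998, -0.069, -0.0]
contact_force: [-0.3, -0.5, -0.2]
width: 0.0003
gripper_force: 0.0
```

Request:
drive_tool([
  {"linear":[0,4,0],"twist":0,"claw":0},
  {"linear":[1,8,0],"twist":0,"claw":0},
  {"linear":[1,12,0],"twist":0,"claw":0},
  {"linear":[1,16,0],"twist":0,"claw":0},
  {"linear":[2,20,0],"twist":0,"claw":0},
  {"linear":[2,20,0],"twist":0,"claw":0},
  {"linear":[2,20,0],"twist":0,"claw":0},
])

```text
clock: 3.32
position: [0.4954, -0.2974, 0.0904]
ee_rot: [0.0, 0.998, -0.069, 0.0]
contact_force: [-0.6, 0.5, -0.2]
width: -0.0003
gripper_force: 0.0
```

Run:
```python
from rig import eyes
import cv2,numpy as np
a=eyes.get_image("top")[:,:,::-1][190:310,400:520]
b=eyes.get_image("side")[:,:,::-1][250:430,340:480]
cv2.imwrite("pics/p2.png",np.hstack([cv2.resize(a,(400,400)),cv2.resize(b,(311,400))]))
```

```text
(no output)
```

View pics/p2.png

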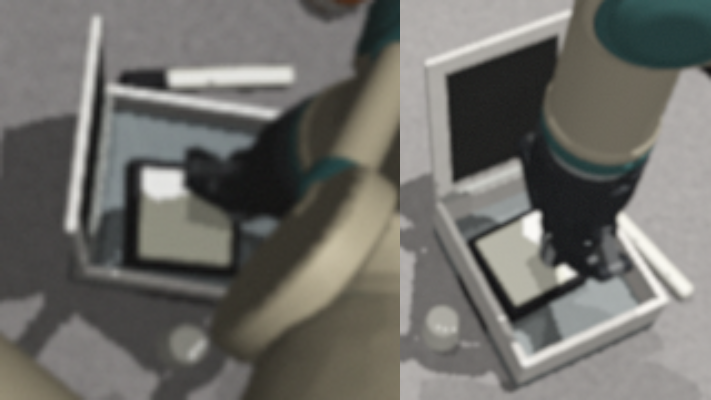

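The tile lies flat with its white face up (white square around (182,215) in the left panel), close to the tray centre. Now lifting and going over the cover to its back.

Request:
drive_tool([
  {"linear":[0,0,30],"twist":0,"claw":0},
  {"linear":[0,0,70],"twist":0,"claw":0},
  {"linear":[0,0,110],"twist":0,"claw":0},
  {"linear":[0,0,150],"twist":0,"claw":0},
  {"linear":[0,0,190],"twist":0,"claw":0},
  {"linear":[0,0,215],"twist":0,"claw":0},
  {"linear":[0,0,215],"twist":0,"claw":0},
  {"linear":[7,40,215],"twist":0,"claw":0},
  {"linear":[15,80,215],"twist":0,"claw":0},
  {"linear":[22,120,215],"twist":0,"claw":0},
  {"linear":[29,160,215],"twist":0,"claw":0},
  {"linear":[36,197,215],"twist":0,"claw":0},
])

```text
clock: 4.42
position: [0.531, -0.0986, 0.3046]
ee_rot: [-0.0, 0.998, -0.069, -0.001]
contact_force: [0.5, 0.8, -0.4]
width: 0.0002
gripper_force: 0.0
```

Request:
drive_tool([
  {"linear":[0,0,0],"twist":0,"claw":0},
  {"linear":[0,0,-35],"twist":0,"claw":0},
  {"linear":[0,0,-70],"twist":0,"claw":0},
  {"linear":[0,0,-105],"twist":0,"claw":0},
  {"linear":[0,0,-138],"twist":0,"claw":0},
  {"linear":[0,0,-138],"twist":0,"claw":0},
  {"linear":[0,0,-138],"twist":0,"claw":0},
])

```text
clock: 5.0
position: [0.53, -0.1006, 0.1657]
ee_rot: [-0.0, 0.998, -0.069, -0.002]
contact_force: [0.6, -0.8, 0.3]
width: -0.0
gripper_force: 0.0
```

Request:
drive_tool([
  {"linear":[-1,-9,0],"twist":0,"claw":0},
  {"linear":[-2,-18,0],"twist":0,"claw":0},
  {"linear":[-4,-27,0],"twist":0,"claw":0},
  {"linear":[-5,-36,0],"twist":0,"claw":0},
  {"linear":[-6,-44,0],"twist":0,"claw":0},
  {"linear":[-7,-52,0],"twist":0,"claw":0},
  {"linear":[-8,-60,0],"twist":0,"claw":0},
  {"linear":[-9,-68,0],"twist":0,"claw":0},
  {"linear":[-10,-76,0],"twist":0,"claw":0},
  {"linear":[-11,-84,0],"twist":0,"claw":0},
  {"linear":[-12,-92,0],"twist":0,"claw":0},
  {"linear":[-13,-100,0],"twist":0,"claw":0},
])

```text
clock: 6.0
position: [0.5184, -0.2039, 0.1735]
ee_rot: [0.004, 0.998, -0.069, 0.002]
contact_force: [-6.8, -1.3, 19.3]
width: 0.0001
gripper_force: 8.0
```

Request:
drive_tool([
  {"linear":[-1,-8,0],"twist":0,"claw":0},
  {"linear":[-2,-16,0],"twist":0,"claw":0},
  {"linear":[-3,-24,0],"twist":0,"claw":0},
  {"linear":[-4,-32,0],"twist":0,"claw":0},
  {"linear":[-5,-40,0],"twist":0,"claw":0},
  {"linear":[-6,-48,0],"twist":0,"claw":0},
  {"linear":[-7,-56,0],"twist":0,"claw":0},
  {"linear":[-8,-64,0],"twist":0,"claw":0},
  {"linear":[-9,-72,0],"twist":0,"claw":0},
  {"linear":[-9,-72,0],"twist":0,"claw":0},
  {"linear":[-9,-72,0],"twist":0,"claw":0},
  {"linear":[-9,-72,0],"twist":0,"claw":0},
])

```text
clock: 7.0
position: [0.5093, -0.2723, 0.1672]
ee_rot: [-0.0, 0.998, -0.069, -0.0]
contact_force: [-0.2, 0.5, -0.9]
width: -0.0001
gripper_force: 0.0
```

There was a passing 19 N upward force partway through the push, so I'll look.

Run:
```python
from rig import eyes
import cv2,numpy as np
a=eyes.get_image("top")[:,:,::-1][170:310,380:520]
b=eyes.get_image("side")[:,:,::-1][230:430,330:490]
cv2.imwrite("pics/p3.png",np.hstack([cv2.resize(a,(400,400)),cv2.resize(b,(320,400))]))
```

```text
(no output)
```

View pics/p3.png

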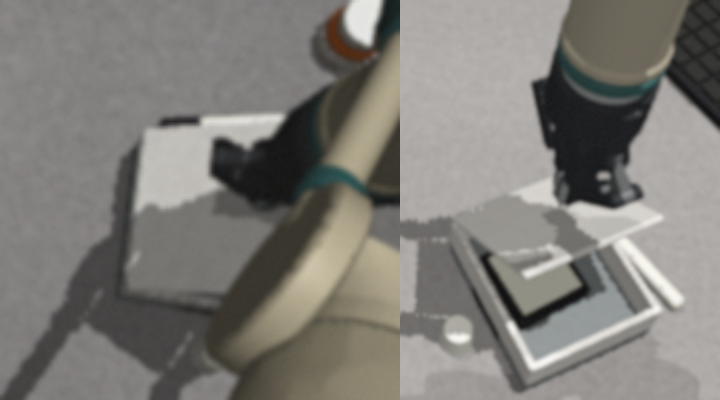

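The cover is past the tipping angle and sinking, with the tile flat under it. Lifting the hand clear and waiting.

Request:
drive_tool([
  {"linear":[0,0,30],"twist":0,"claw":0},
  {"linear":[0,0,60],"twist":0,"claw":0},
  {"linear":[0,0,90],"twist":0,"claw":0},
  {"linear":[0,0,120],"twist":0,"claw":0},
  {"linear":[-30,-30,130],"twist":0,"claw":0},
  {"linear":[-60,-60,130],"twist":0,"claw":0},
  {"linear":[-90,-90,130],"twist":0,"claw":0},
  {"linear":[-120,-120,130],"twist":0,"claw":0},
  {"linear":[-150,-150,130],"twist":0,"claw":0},
  {"linear":[-180,-180,130],"twist":0,"claw":0},
  {"linear":[-200,-200,130],"twist":0,"claw":0},
  {"linear":[-200,-200,130],"twist":0,"claw":0},
])

```text
clock: 8.1
position: [0.305, -0.4768, 0.2971]
ee_rot: [0.002, 0.997, -0.072, -0.001]
contact_force: [0.9, 0.2, -0.3]
width: 0.0001
gripper_force: 0.0
```

Request:
drive_tool([
  {"linear":[0,0,0],"twist":0,"claw":0},
  {"linear":[0,0,0],"twist":0,"claw":0},
  {"linear":[0,0,0],"twist":0,"claw":0},
  {"linear":[0,0,0],"twist":0,"claw":0},
  {"linear":[0,0,0],"twist":0,"claw":0},
  {"linear":[0,0,0],"twist":0,"claw":0},
  {"linear":[0,0,0],"twist":0,"claw":0},
  {"linear":[0,0,0],"twist":0,"claw":0},
  {"linear":[0,0,0],"twist":0,"claw":0},
  {"linear":[0,0,0],"twist":0,"claw":0},
  {"linear":[0,0,0],"twist":0,"claw":0},
  {"linear":[0,0,0],"twist":0,"claw":0},
])

```text
clock: 9.1
position: [0.3093, -0.4725, 0.2973]
ee_rot: [0.0, 0.998, -0.069, -0.0]
contact_force: [0.4, -0.3, -0.2]
width: -0.0002
gripper_force: 0.0
```

Request:
drive_tool([
  {"linear":[0,0,0],"twist":0,"claw":0},
  {"linear":[0,0,0],"twist":0,"claw":0},
  {"linear":[0,0,0],"twist":0,"claw":0},
  {"linear":[0,0,0],"twist":0,"claw":0},
  {"linear":[0,0,0],"twist":0,"claw":0},
  {"linear":[0,0,0],"twist":0,"claw":0},
  {"linear":[0,0,0],"twist":0,"claw":0},
  {"linear":[0,0,0],"twist":0,"claw":0},
  {"linear":[0,0,0],"twist":0,"claw":0},
  {"linear":[0,0,0],"twist":0,"claw":0},
  {"linear":[0,0,0],"twist":0,"claw":0},
  {"linear":[0,0,0],"twist":0,"claw":0},
])

```text
clock: 10.1
position: [0.3094, -0.4725, 0.2973]
ee_rot: [0.0, 0.998, -0.069, -0.0]
contact_force: [-0.5, -0.9, -1.2]
width: -0.0002
gripper_force: 0.0
```

Request:
drive_tool([
  {"linear":[0,0,0],"twist":0,"claw":0},
  {"linear":[0,0,0],"twist":0,"claw":0},
  {"linear":[0,0,0],"twist":0,"claw":0},
  {"linear":[0,0,0],"twist":0,"claw":0},
  {"linear":[0,0,0],"twist":0,"claw":0},
  {"linear":[0,0,0],"twist":0,"claw":0},
  {"linear":[0,0,0],"twist":0,"claw":0},
  {"linear":[0,0,0],"twist":0,"claw":0},
  {"linear":[0,0,0],"twist":0,"claw":0},
  {"linear":[0,0,0],"twist":0,"claw":0},
  {"linear":[0,0,0],"twist":0,"claw":0},
  {"linear":[0,0,0],"twist":0,"claw":0},
])

```text
clock: 11.1
position: [0.3093, -0.4725, 0.2973]
ee_rot: [0.0, 0.998, -0.069, -0.0]
contact_force: [0.1, 0.2, -0.5]
width: -0.0
gripper_force: 0.0
```

Run:
```python
from rig import eyes
import cv2,numpy as np
a=eyes.get_image("top")[:,:,::-1]
b=eyes.get_image("side")[:,:,::-1]
cv2.imwrite("pics/p4.png",np.hstack([cv2.resize(a[150:350,380:540],(400,500)),cv2.resize(b[230:430,330:490],(400,500))]))
```

```text
(no output)
```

View pics/p4.png

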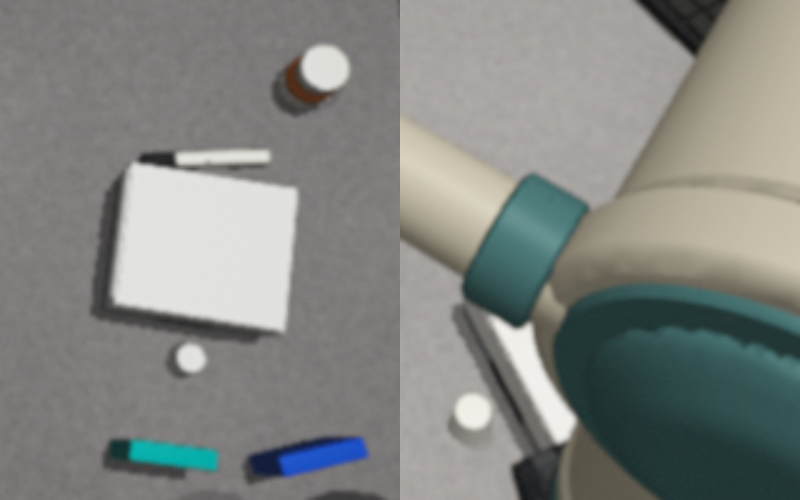

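In the top view the cover's outline, with corners at (498.8,225) and (494,282) in the full frame, now coincides with the rim. The cap, marker and jar haven't moved. I'll wait a little longer for it to settle, then hand in.

Request:
drive_tool([
  {"linear":[0,0,0],"twist":0,"claw":0},
  {"linear":[0,0,0],"twist":0,"claw":0},
  {"linear":[0,0,0],"twist":0,"claw":0},
  {"linear":[0,0,0],"twist":0,"claw":0},
  {"linear":[0,0,0],"twist":0,"claw":0},
  {"linear":[0,0,0],"twist":0,"claw":0},
  {"linear":[0,0,0],"twist":0,"claw":0},
  {"linear":[0,0,0],"twist":0,"claw":0},
  {"linear":[0,0,0],"twist":0,"claw":0},
  {"linear":[0,0,0],"twist":0,"claw":0},
  {"linear":[0,0,0],"twist":0,"claw":0},
  {"linear":[0,0,0],"twist":0,"claw":0},
])

```text
clock: 12.2
position: [0.3093, -0.4725, 0.2974]
ee_rot: [0.0, 0.998, -0.069, 0.0]
contact_force: [0.1, -0.3, 0.2]
width: 0.0001
gripper_force: 0.0
```

Request:
drive_tool([
  {"linear":[0,0,0],"twist":0,"claw":0},
  {"linear":[0,0,0],"twist":0,"claw":0},
  {"linear":[0,0,0],"twist":0,"claw":0},
  {"linear":[0,0,0],"twist":0,"claw":0},
  {"linear":[0,0,0],"twist":0,"claw":0},
  {"linear":[0,0,0],"twist":0,"claw":0},
  {"linear":[0,0,0],"twist":0,"claw":0},
  {"linear":[0,0,0],"twist":0,"claw":0},
  {"linear":[0,0,0],"twist":0,"claw":0},
  {"linear":[0,0,0],"twist":0,"claw":0},
  {"linear":[0,0,0],"twist":0,"claw":0},
  {"linear":[0,0,0],"twist":0,"claw":0},
])

```text
clock: 13.2
position: [0.3094, -0.4725, 0.2973]
ee_rot: [0.0, 0.998, -0.069, 0.0]
contact_force: [-0.2, -0.4, 1.0]
width: -0.0002
gripper_force: 0.0
```

Run:
```python
from geo import *
from rig import manip
im=eyes.get_image("top"); o=cv2.imread("pics/p4.png")[:,:400]
m=(im[190:310,400:520].min(2)>180).astype(np.uint8)
c=max(cv2.findContours(m,0,2)[0],key=cv2.contourArea); b=cv2.boxPoints(cv2.minAreaRect(c))+[400,190]
w=np.array([plane("top",p,.063) for p in b]); s=[np.linalg.norm(w[i]-w[i-1]).round(4) for i in range(4)]
d=np.abs(cv2.resize(im[150:350,380:540,::-1],(400,500)).astype(int)-o).mean(); print(w.round(4),s,"diff",d)
if d<4 and abs(max(s)-.151)<.006: print(manip.sign_off())
```

```text
[[ 0.4517 -0.1974  0.063 ]
 [ 0.5788 -0.2194  0.063 ]
 [ 0.5576 -0.3747  0.063 ]
 [ 0.4318 -0.3493  0.063 ]] [np.float64(0.1532), np.float64(0.129), np.float64(0.1568), np.float64(0.1283)] diff 0.66413
the job is handed in; nothing more can be done
None
```

The job is handed in: the tile was pushed flat, white face up, near the tray's centre, the cover looks fully shut in the top view, the neighbouring cap, marker and jar look unmoved, and the hand is clear.

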